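# Tip a book out of a tight bedside row and set it on the book stand

## Robot

A 6-joint arm with a two-finger parallel gripper is mounted at the origin on the work surface. World frame = base frame: x ahead of the robot, y to its left, z up, the work surface at z = 0. Lengths are in m, angles in degrees, forces in N, time in s.
With the tool pointing down it reaches from about 0.4 to 0.825 m from the base axis. Payload 7 kg.
Tool frame: the origin (TCP) lies midway between the tips of the shut fingers; the grasp point (between the pads) lies 19 mm behind it; z points along the fingers, y is the direction in which the jaws open and shut (so a half turn about z gives the same grasp; the last joint's range is limited). The gripper opens to 88 mm and grips with 3 to 60 N. Pads are 19 mm wide; open, the fingers measure 130 mm over their backs; the gripper's body (78 mm by 193 mm) begins 47 mm behind the grasp point.
Start: joints at [83.543, 20.546, 0.682, 0, -70.136, -16.507], TCP at [0.263, 0.621, 0.227] pointing down, gripper open.
Joint ranges: [-176.03, 176.03], [-82.01, 121.73], [-58.28, 71.71], [-173.87, 95.51], [-174.79, -0.11], [-173.66, 173.66]. Speed limits (degrees/s): [136.94, 136.94, 172.46, 180, 180, 180].

## Interface

Orientations are given as a 3x3 rotation matrix whose columns are the frame's x, y, z axes.
In Python, from rig import robot gives the robot as it stands. Calls block until the motion is done:
- robot.goto(position, orientation): joint-space move of the TCP to a pose.
- robot.servo_line(position, ori=None, speed=0.15): straight line of the TCP; ori=None keeps the orientation; speed is the mean speed in m/s.
- robot.movej(angles): joint-space move.
- robot.move_gripper(opening): opening from 0.0 (shut) to 1.0 (fully open); the grip force is fixed at half the most; returns when the fingers have stopped.
- robot.dwell(seconds).
- robot.ik(position, orientation): joint angles nearest the present ones, or None.
- robot.grab_frame(name): name is "side" or "top"; returns (picture, depth): 384x512x3 uint8, red, green, blue; 384x512 float32, m along the optical axis (not along the pixel's ray), 0 where there is no reading.
- robot.camera_info(name): a dict with "vfov" (degrees; the focal length in pixels is half the picture's height over the tangent of half this angle, whatever the lens; pixels are square), "cx", "cy" (the principal point, pixels), "view" (4x4, takes a point from world to camera coordinates). Camera axes: x right, y down, z forward; pixel columns grow to the right and rows downward; lengths in m; the calibration is good to about 2 mm. A picture is of the moment at which its call begins. camera_info takes no time and is no camera call.
A pose or a line that the arm cannot do raises robot.Unreachable and nothing moves.
- robot.job_done(): hands the job in, once; it reports no verdict.
Readings, each from a call of its own:
- robot.read_t(): time.
- robot.read_qpos(): joint angles.
- robot.read_qvel(): joint speeds.
- robot.read_effort(): joint torques, N m.
- robot.read_position(): TCP position.
- robot.read_tcp_rot(): TCP orientation.
- robot.read_force(): force on the tool from outside, world axes, zero at the start.
- robot.read_ft_torque(): the same for the moment, N m.
- robot.read_grip_width(): opening from 0.0 (shut) to 1.0 (fully open).
Only numpy, scipy, OpenCV 4.12 (cv2) and the standard library are available. Lean on these libraries where they do the work, as an engineer would, in place of code of your own. Each camera call takes 0.05 s, during which the arm holds its last target. There are 200 camera calls.

## Task

Take the round-backed book out of the tightly packed row on the bedside shelf: draw it forward by its top edge until it tips well out of the row, pressing on the old binding with no more than about 20 N, then take it by the spine and lift it out. Set it upright on the wooden book stand, foot on the ledge and lying flat against the sloping back, centred along it, and hold it until it stands there. Leave the other books standing upright in their row and do not disturb the other things on the shelf and bench.

Things in the scene. Friction and masses are not known exactly. Their poses are not given: they have to be found in the camera images.
- book: The book to fetch, dull maroon, 115 deep (x) x 38 thick (y) x 165 mm tall (z), about 0.4 kg, top one flat flush face. The only one with a half-round spine (bulging 9 mm, four thin bands). Origin at the centre of its underside, x from spine (-57.5 mm, towards the robot on the shelf) to fore-edge (+57.5), covers at y = +-19 mm, flat from x = -48 mm on. One of the three middle books of the five.
- book_head (a point): Middle of the spine's top edge: in the book's frame (-57.5, 0, 165) mm.
- book_foot (a point): Middle of the spine's foot: in the book's frame (-57.5, 0, 0) mm. Drawing the top forward takes some 10 to 15 N of pressing near the spine; less slips. This edge then bears against the shelf's front lip and the book tips about it. Friction of the squeezed row keeps a book standing that was tipped 0.4 to 0.5 rad; at about 0.6 rad it overbalances and falls out.
- shelf: Wooden shelf on a low plank partition, fixed. Origin at bench height, mid-length, under the inner face of the front lip; x towards the partition, y to the left along the shelf, z up. Board top at z = 70 mm, 135 deep, 600 mm long; the front lip stands 10 mm above the board, 10 mm thick. The partition is 249 mm high and leaves no finger room behind the books.
- bookend: Sprung steel bookend at the right end of the row, 120 mm high. It slides along the shelf and pushes the five books with about 9 N against the shelf's left cheek, so that no gaps are left; it closes the gap when a book is out. From left to right stand the album, three books of equal size in any order, the register, spines about 2 mm behind the lip. Origin: foot of its pressing face, y to the left.
- ledger_a: One of the book's neighbours: same size and binding, flat spine. Origin and axes as for the book. May stand in any of the three middle places.
- ledger_b: The other flat-backed neighbour, the same as ledger_a.
- album: Leftmost book of the row, 115 x 45 x 172 mm, flat spine, dark green. Origin and axes as for the book.
- register: Rightmost, thin book of the row beside the bookend, 115 x 28 x 160 mm, flat spine, grey. Origin and axes as for the book.
- cradle: Seat of the wooden book stand, fixed on the bench, leaning back 0.30 rad. Origin in the corner where ledge meets back, mid-length, 24 mm above the bench; y along the ledge (160 mm long), z up the back, -x out of it. Back face: x = 0, z = 0 to 100 mm. Ledge: z = 0, x = 0 to -52 mm, then a lip 14 mm high.
- stand: The book stand's foot frame, fixed with the seat: origin on the bench straight below the seat's origin, z up, -x to the side that the stand faces. A book in place has its underside's centre at x = -19, z = 0 mm in the seat's frame, its z axis up the back and its thickness along the seat's x; either cover may face out.
- katoris: Stacked pair of steel bowls, 82 mm across, 48 mm high, on the shelf right of the bookend. Origin at the centre of the underside. To be left alone.
- cup: Clear plastic cup, 72 mm across, 95 mm high, with a steel spoon standing in it (top at 185 mm), on the shelf. Origin at the centre of the underside. To be left alone.
- lamp: White ceramic lamp base with a small rocker toggle and a bare bulb, 100 mm across, 201 mm high, on the right of the shelf. Origin at the centre of the underside. To be left alone.
- pills: Grey plastic pill bottle, 44 mm across, 78 mm high, on the bench. Origin at the centre of the underside. To be left alone.
- tumbler: Steel tumbler standing on the bench to the left, 71 mm across, 96 mm high. Origin at the centre of the underside. To be left alone.
- hairclip: Purple claw hair clip lying on the bench, 78 x 42 x 46 mm. Origin at the centre of the underside. To be left alone.
Mind the look-alikes: they are no part of the job. Leave any pink, turquoise or yellow look-alike of the ledger_b alone.

How it is judged:
By the outcome, as a careful person would: the job done as asked, in the order asked, and still so for the second after the job is handed in, with the robot touching nothing.
It also fails if it takes over 72 s, if anything falls off the work surface, if the arm or the gripper's body presses on something with over 40 N, if the wrist force passes 120 N, or if a joint passes its speed limit or range.

## Working session

There is one attempt and no reset: what is moved stays moved. The work goes in short steps, each a Python script; the robot and the scene stay as the last script left them, time stands still between calls to the robot, and variables do not carry over. Pictures are saved under pics/ and viewed, about 8 in all and at most 12, crops included, and the job is handed in when it is done.

```bash
ls; mkdir -p pics
cat > h.py <<'E'
import numpy as np, cv2
from rig import robot
def cam(n):
    c=robot.camera_info(n); f=192/np.tan(np.radians(c['vfov'])/2); return f,c['cx'],c['cy'],np.array(c['view'])
def snap(n,fn):
    p,d=robot.grab_frame(n); cv2.imwrite(f'pics/{fn}.png',p[:,:,::-1]); np.save(f'pics/{fn}.npy',d); return p,d
def cloud(n,d):
    f,cx,cy,V=cam(n); v,u=np.mgrid[:384,:512]; P=np.stack([(u-cx)*d/f,(v-cy)*d/f,d],-1)
    R=V[:3,:3];t=V[:3,3]; W=(P-t)@R; W[d<=0]=np.nan; return W
def proj(n,X):
    f,cx,cy,V=cam(n); p=np.atleast_2d(X)@V[:3,:3].T+V[:3,3]; return p[:,:2]/p[:,2:]*f+[cx,cy]
def crop(fn,out,x0,y0,x1,y1,s):
    p=cv2.imread(f'pics/{fn}.png'); cv2.imwrite(f'pics/{out}.png',cv2.resize(p[y0:y1,x0:x1],None,fx=s,fy=s,interpolation=cv2.INTER_CUBIC))
E
python3 - <<'E'
from h import *
a,_=snap('side','s0');b,_=snap('top','t0')
for n in('side','top'):
    c=robot.camera_info(n);print(n,c['vfov'],c['cx'],c['cy'],np.round(-np.array(c['view'])[:3,:3].T@np.array(c['view'])[:3,3],3), np.round(np.array(c['view'])[:3,:3],2).tolist())
print(robot.read_force(),robot.read_t())
cv2.imwrite('pics/b0.png',cv2.resize(np.vstack([a,b])[:,:,::-1],None,fx=.78,fy=.78,interpolation=cv2.INTER_AREA))
E
```

```text
pics
side 48.98539341284948 251.5260920716552 195.39831156304828 [0.765 0.292 1.1  ] [[-0.79, 0.61, 0.01], [0.58, 0.75, -0.33], [-0.21, -0.26, -0.94]]
top 43.251542237939056 251.49356519353077 189.4593037675782 [0.317 0.04  1.462] [[0.1, -0.99, 0.0], [-0.97, -0.1, -0.21], [0.21, 0.02, -0.98]]
[-0.56052189  0.10527468 -0.01452714] 0.1
```

View pics/b0.png

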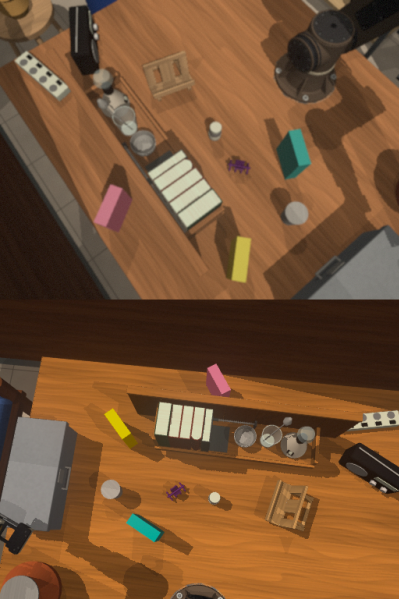

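Run:
```python
from h import *
crop('s0','c1',170,170,300,310,4.2);crop('t0','c2',185,115,315,205,4.2)
a=cv2.imread('pics/c1.png');b=cv2.imread('pics/c2.png');h=max(a.shape[0],b.shape[0])
crop('s0','c1',180,180,295,310,4);crop('t0','c2',190,120,290,200,3.4)
a=cv2.imread('pics/c1.png');b=cv2.imread('pics/c2.png')
o=np.zeros((max(a.shape[0],b.shape[0]),a.shape[1]+b.shape[1],3),np.uint8);o[:a.shape[0],:a.shape[1]]=a;o[:b.shape[0],a.shape[1]:]=b
cv2.imwrite('pics/c12.png',o);print(o.shape)
```

```text
(520, 800, 3)
```

View pics/c12.png

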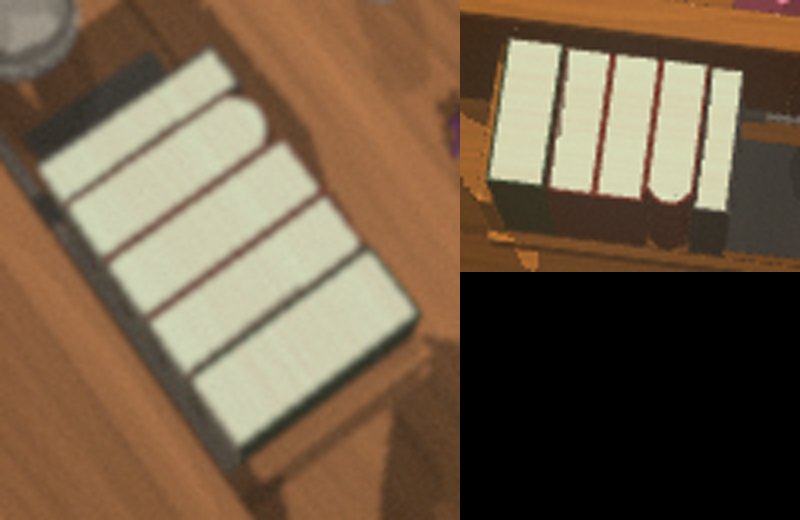

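Run:
```python
from h import *
def ray(n,px,z):
    f,cx,cy,V=cam(n); px=np.atleast_2d(px).astype(float); d=np.c_[(px-[cx,cy])/f,np.ones(len(px))]@V[:3,:3]; o=-V[:3,:3].T@V[:3,3]
    return o+d*((z-o[2])/d[:,2])[:,None]
side=np.array([(68,203),(108,258),(225,96),(264,142),(268,120)])/4+180
top=(np.array([(663,62),(709,68),(648,185),(692,192),(668,203)])-[460,0])/3.4+[190,120]
print('side R-back,L-back,R-front,L-front,tip\n',ray('side',side,.235).round(4));print('top Lb,Rb,Lf,Rf,tip\n',ray('top',top,.235).round(4))
for n,fn in(('side','s0'),('top','t0')):
    W=cloud(n,np.load(f'pics/{fn}.npy')); 
    m=(W[...,2]>.228)&(W[...,2]<.240)&(W[...,0]>.4)
    k,l,s,c=cv2.connectedComponentsWithStats(m.astype(np.uint8)); i=1+np.argmax(s[1:,4])
    for i in range(1,k):
        if s[i,4]>60: r=cv2.minAreaRect(W[l==i][:,:2].astype(np.float32)*1000); print(n,s[i],np.round(r[0]),np.round(r[1]),round(r[2],1),W[l==i][:,2].mean().round(4))
    # other objects
    m=(W[...,2]>.03)&(W[...,2]<.3)&(np.hypot(W[...,0],W[...,1])>.25)&(np.hypot(W[...,0],W[...,1])<1.05)
    k,l,s,c=cv2.connectedComponentsWithStats(m.astype(np.uint8))
    for i in range(1,k):
        if s[i,4]>60: q=W[l==i]; print(n,'obj',s[i],q.min(0).round(3),q.max(0).round(3))
crop('s0','d1',170,60,265,130,4);crop('t0','d2',330,220,410,305,5)
a=cv2.imread('pics/d1.png');b=cv2.imread('pics/d2.png')
o=np.zeros((max(a.shape[0],b.shape[0]),a.shape[1]+b.shape[1],3),np.uint8);o[:a.shape[0],:a.shape[1]]=a;o[:b.shape[0],a.shape[1]:]=b
cv2.imwrite('pics/d12.png',o);print(o.shape)
```

```text
side R-back,L-back,R-front,L-front,tip
 [[0.7147 0.0493 0.235 ]
 [0.7152 0.0862 0.235 ]
 [0.6133 0.0525 0.235 ]
 [0.6124 0.0858 0.235 ]
 [0.6032 0.0774 0.235 ]]
top Lb,Rb,Lf,Rf,tip
 [[0.7167 0.0826 0.235 ]
 [0.7155 0.0465 0.235 ]
 [0.6173 0.084  0.235 ]
 [0.6152 0.0499 0.235 ]
 [0.6047 0.0673 0.235 ]]
side [125 127  13  12  62] [ 700. -228.] [28. 20.] 4.1 0.2349
side [ 189  192   83   83 3391] [660.  97.] [154. 115.] 88.6 0.2337
side obj [   35     7   253   348 21975] [ 0.516 -0.707  0.03 ] [0.835 0.319 0.274]
side obj [ 183   65   59   46 1257] [ 0.35  -0.347  0.03 ] [ 0.511 -0.269  0.126]
side obj [194  98  56  30 616] [ 0.364 -0.29   0.03 ] [ 0.525 -0.211  0.058]
side obj [268 156  16  22 282] [ 0.413 -0.037  0.03 ] [0.455 0.005 0.082]
side obj [ 356  165   43   63 1732] [0.258 0.155 0.03 ] [0.345 0.274 0.171]
side obj [292 205  29  13 154] [0.419 0.1   0.03 ] [0.47  0.158 0.047]
side obj [507 230   5  35 128] [0.073 0.487 0.057] [0.138 0.545 0.09 ]
side obj [ 120  237   48   60 1638] [ 0.797 -0.037  0.03 ] [0.914 0.057 0.169]
side obj [361 259  34  30 782] [0.388 0.324 0.031] [0
[... 303 characters left out ...]
915 0.319 0.274]
top obj [134 139  41  50 721] [0.596 0.301 0.032] [0.706 0.404 0.173]
top obj [    0   150    97   175 10682] [0.195 0.524 0.03 ] [0.647 0.72  0.299]
top obj [ 437  184   75   65 2720] [ 0.52  -0.679  0.03 ] [ 0.681 -0.488  0.146]
top obj [129 231  27  25 524] [0.389 0.325 0.033] [0.458 0.395 0.105]
top obj [ 339  231   59   64 1677] [ 0.35  -0.376  0.03 ] [ 0.528 -0.212  0.126]
top obj [214 236  22  18 138] [0.421 0.101 0.03 ] [0.476 0.159 0.05 ]
top obj [267 247  15  16 193] [ 0.412 -0.039  0.032] [0.453 0.004 0.087]
top obj [162 274  48  37 811] [0.259 0.155 0.031] [0.345 0.273 0.172]
top obj [   0  336   79   48 3153] [0.032 0.48  0.054] [0.15  0.679 0.19 ]
(425, 780, 3)
```

View pics/d12.png

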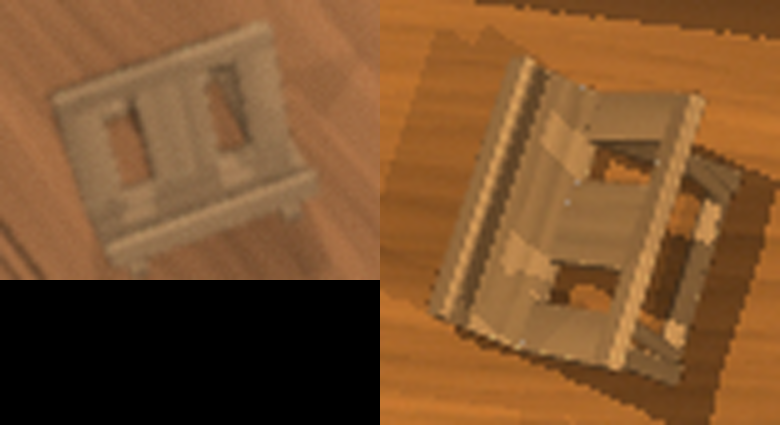

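```bash
python3 - <<'E'
from h import *
from scipy.optimize import minimize
D=[]
for n,fn in(('side','s0'),('top','t0')):
    W=cloud(n,np.load(f'pics/{fn}.npy')).reshape(-1,3)
    q=W[(W[:,0]>.33)&(W[:,0]<.55)&(W[:,1]>-.4)&(W[:,1]<-.19)&(W[:,2]>.03)&(W[:,2]<.13)]
    # RANSAC plane with normal elevation .2955
    best=None;rng=np.random.default_rng(0)
    for yaw in np.radians(np.arange(-140,-40,1)):
        nrm=np.array([np.cos(.3)*np.cos(yaw),np.cos(.3)*np.sin(yaw),-np.sin(.3)])
        s=q@nrm; h,e=np.histogram(s,np.arange(s.min(),s.max()+.004,.003)); j=h.argmax()
        if best is None or h[j]>best[0]: best=(h[j],yaw,np.median(s[(s>e[j])&(s<e[j+1])]))
    def cost(p):
        nrm=np.array([np.cos(.3)*np.cos(p[0]),np.cos(.3)*np.sin(p[0]),-np.sin(.3)]); return -np.exp(-((q@nrm-p[1])/.0025)**2).sum()
    r=minimize(cost,best[1:],method='Nelder-Mead'); yaw,s0=r.x
    X=np.array([np.cos(yaw),np.sin(yaw),0]);Y=np.array([-np.sin(yaw),np.cos(yaw),0])
    nrm=np.cos(.3)*X-np.sin(.3)*np.array([0,0,1]); on=q[abs(q@nrm-s0)<.004]
    # origin: at z=.024: nrm.o=s0 ; along y mid
    sx=(s0+np.sin(.3)*.024)/np.cos(.3); yr=on@Y; o=sx*X+np.percentile(yr,[.5,99.5]).mean()*Y; o[2]=.024
    zs=(on-o)@(np.sin(.3)*X+np.array([0,0,np.cos(.3)]))
    print(n,best[0],np.degrees(yaw),o.round(4),'yext',np.percentile(yr,[.5,99.5]),'z',np.percentile(zs,[1,99]),len(on),len(q))
    # project model corners into this camera
    Z=np.sin(.3)*X+np.array([0,0,np.cos(.3)])
    C=np.array([o+nrm*a+Y*b+Z*c for a,b,c in[(0,.08,.1),(0,-.08,.1),(-.052,.08,.014),(-.052,-.08,.014)]]); print(proj(n,C).round(1).tolist())
    f,cx,cy,V=cam(n)
E
echo side crop org 170,60 x4, top org 330,220 x5 off 380
```

```text
side 591 -104.87486248588294 [ 0.4347 -0.2882  0.024 ] yext [0.41478799 0.57345767] z [0.00783305 0.10224989] 1138 1879
[[182.7, 85.4], [237.4, 66.3], [195.3, 120.4], [247.9, 101.3]]
top 425 -104.7512878137466 [ 0.4354 -0.2875  0.024 ] yext [0.41566622 0.57276184] z [0.00727058 0.10386621] 787 1695
[[392.1, 238.4], [374.8, 293.6], [361.0, 231.9], [343.8, 284.1]]
side crop org 170,60 x4, top org 330,220 x5 off 380
```

```bash
cat >> h.py <<'E'
YAW=np.radians(-1.3)
BX=np.array([np.cos(YAW),np.sin(YAW),0]);BY=np.array([-np.sin(YAW),np.cos(YAW),0]);UZ=np.array([0,0,1.])
PIV=np.array([.660,.067,.07])-.0575*BX   # foot edge
def pt(a,h,th,off=0,piv=None):  # point a behind spine, h above foot, book tipped th forward; off along book normal(top)
    p=PIV if piv is None else piv
    xb=np.cos(th)*BX+np.sin(th)*UZ; zb=-np.sin(th)*BX+np.cos(th)*UZ
    return p+a*xb+(h+off)*zb
def rpress(ph,s=1):  # jaw along book x
    z=np.sin(ph)*BX-np.cos(ph)*UZ; y=s*(np.cos(ph)*BX+np.sin(ph)*UZ); return np.c_[np.cross(y,z),y,z]
def rgrasp(ph,s=1):  # jaw along book y
    z=np.sin(ph)*BX-np.cos(ph)*UZ; y=s*BY; return np.c_[np.cross(y,z),y,z]
E
python3 - <<'E'
from h import *
for s in(1,-1):
    for ph in(0,.5): print(s,ph,robot.ik(pt(.010,.165,ph,.03),rpress(ph,s)), robot.ik(pt(.03,.115,ph),rgrasp(ph,s)))
robot.move_gripper(0.0)
s=min((1,-1),key=lambda s:abs(np.array(robot.ik(pt(.010,.165,.0,.05),rpress(0,s)))[5]-0) if robot.ik(pt(.010,.165,0,.05),rpress(0,s)) is not None else 999)
print('s',s)
p=robot.read_position();robot.servo_line([p[0],p[1],.36],speed=.25)
robot.goto(pt(.010,.165,0,.10),rpress(0,s)); robot.servo_line(pt(.010,.165,0,.008),speed=.15)
print(robot.read_position(),robot.read_force(),robot.read_grip_width(),robot.read_t())
E
```

```text
1 0 [ 24.47488984  13.81985408  -3.74967111   0.         -72.43047481
 154.22511016] [  23.6514238    18.53729436   -7.86453644    0.          -63.5981692
 -114.9514238 ]
1 0.5 [ 39.50465462 -11.55878909 -51.17614539  35.17024908 -32.95015274
 112.25544555] [  27.94865526   -1.48686971  -54.94904885   51.49225181  -17.41850044
 -166.34688125]
-1 0 [ 24.47488984  13.81985408  -3.74967111   0.         -72.43047481
 -25.77488984] [ 23.6514238   18.53729436  -7.86453644   0.         -63.5981692
  65.0485762 ]
-1 0.5 [ 39.50465462 -11.55878909 -51.17614539  35.17024908 -32.95015274
 -67.74455445] [ 27.94865526  -1.48686971 -54.94904885  51.49225181 -17.41850044
  13.65311875]
s -1
[0.61309113 0.06833723 0.24394916] [ 0.06995932 -0.23251709  0.38743785] 0.005276538283561526 5.3083
```

Run:
```python
from h import *
off=.004
while off>-.008:
    robot.servo_line(pt(.010,.165,0,off),speed=.02); robot.dwell(.05); f=robot.read_force()
    if f[2]>2: print(round(off,4),f.round(2),robot.read_position()[2].round(4))
    if f[2]>11: break
    off-=.001 if f[2]<2 else .0005
print(off,robot.read_t())
snap('side','s1');snap('top','t1')
crop('s1','e1',180,150,290,300,3.6);crop('t1','e2',190,100,300,200,3.6)
a=cv2.imread('pics/e1.png');b=cv2.imread('pics/e2.png')
o=np.zeros((540,a.shape[1]+b.shape[1],3),np.uint8);o[:a.shape[0],:a.shape[1]]=a;o[:b.shape[0],a.shape[1]:]=b
cv2.imwrite('pics/e12.png',o);print(o.shape)
```

```text
0.0 [ 0.02 -0.06  2.65] 0.2354
-0.0005 [-0.96  0.16  6.82] 0.2353
-0.001 [-4.16  0.15  9.06] 0.2353
-0.0015 [-5.27  1.   11.72] 0.2353
-0.0015 7.8083
(540, 792, 3)
```

View pics/e12.png

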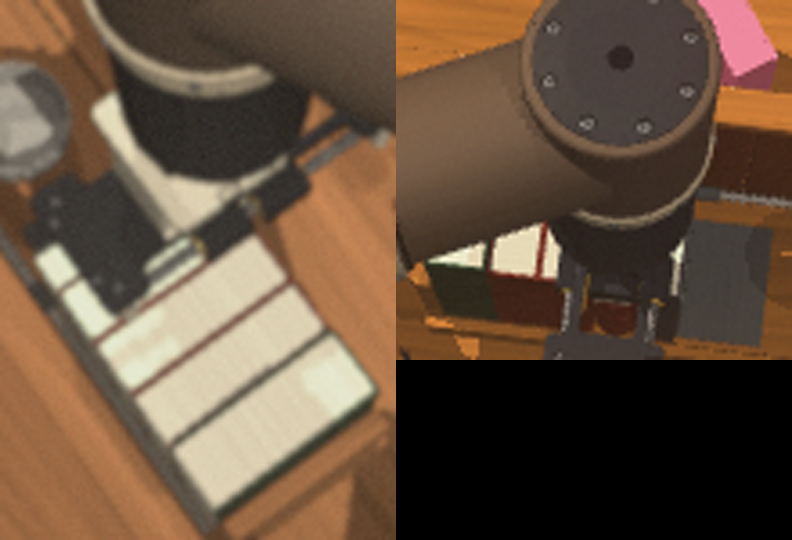

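```bash
cat > draw.py <<'E'
from h import *
import sys
th,off,end=map(float,sys.argv[1:4])
log=[]
while th<end-1e-6:
    th+=.02
    robot.servo_line(pt(.010,.165,th,off),ori=rpress(th,-1),speed=.03)
    f=robot.read_force(); zb=-np.sin(th)*BX+np.cos(th)*UZ; xb=np.cos(th)*BX+np.sin(th)*UZ
    fn=f@zb; log.append((round(th,2),round(off*1e3,1),round(fn,1),round(f@xb,1),round(f[1],1)))
    off+=np.clip((fn-13.5)*.00012,-.0008,.0012)
    if fn>19 : 
        off+=.0004; print('high')
    if fn>24 or fn<1.5: print('stop');break
print(log); print('th,off',th,off,robot.read_position(),robot.read_qpos(),robot.read_t())
E
python3 draw.py 0 -.0017 .14
```

```text
[(0.02, -1.7, np.float64(7.8), np.float64(0.6), np.float64(0.8)), (0.04, np.float64(-2.4), np.float64(8.1), np.float64(2.0), np.float64(-0.6)), (0.06, np.float64(-3.0), np.float64(10.8), np.float64(3.6), np.float64(-1.1)), (0.08, np.float64(-3.4), np.float64(10.4), np.float64(3.9), np.float64(-0.6)), (0.1, np.float64(-3.7), np.float64(10.8), np.float64(3.7), np.float64(-1.6)), (0.12, np.float64(-4.1), np.float64(12.5), np.float64(4.6), np.float64(-2.7)), (0.14, np.float64(-4.2), np.float64(13.4), np.float64(5.2), np.float64(-2.0))]
th,off 0.14 -0.004191721288324936 [0.59333597 0.06900799 0.23473212] [ 28.04983731   7.82608025 -17.86341942   4.8923603  -56.89255684
 -31.68050259] 9.7167
```

```bash
cat > look.py <<'E'
from h import *
import sys
fn=sys.argv[1]; p,d=snap('side','s'+fn); W=cloud('side',d); p2,d2=snap('top','t'+fn); W2=cloud('top',d2)
for w,c in((W,p),(W2,p2)):
    q=w.reshape(-1,3)-PIV; x=q@BX; y=q@BY; z=q[:,2]; br=c.reshape(-1,3).astype(int).min(1)>110
    for lo in np.arange(-.12,.13,.02):
        m=(x>lo)&(x<lo+.02)&(abs(y)<.012)&br&(z>.1)&(z<.25)
        if m.sum()>4: print(round(lo+.01,2),m.sum(),np.median(z[m]).round(4),end=' | ')
    print()
crop('s'+fn,'x1',180,150,300,300,3.5);crop('t'+fn,'x2',190,110,300,220,3.4)
a=cv2.imread('pics/x1.png');b=cv2.imread('pics/x2.png')
o=np.zeros((525,a.shape[1]+b.shape[1],3),np.uint8);o[:a.shape[0],:a.shape[1]]=a;o[:b.shape[0],a.shape[1]:]=b
cv2.imwrite(f'pics/x{fn}.png',o)
E
python3 look.py 2
```

```text
0.01 16 0.166 | 0.03 5 0.1672 | 0.07 104 0.1722 | 0.09 102 0.1738 |
```

View pics/x2.png

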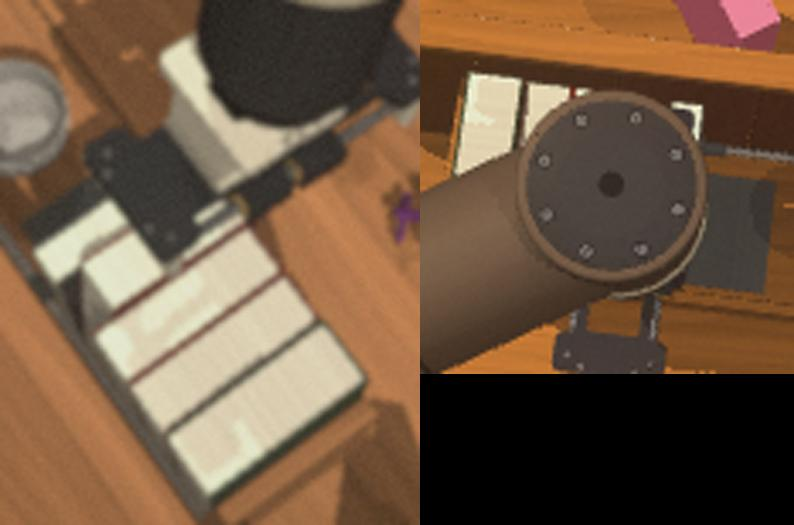

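```bash
sed -i 's/^PIV=.*/PIV=np.array([.660,.067,.07])-.0595*BX/' h.py
cat > reseat.py <<'E'
from h import *
import sys
th=float(sys.argv[1]); a=float(sys.argv[2]) if len(sys.argv)>2 else .012
p=robot.read_position(); robot.servo_line(p+.012*UZ,speed=.06)
robot.servo_line(pt(a,.165,th,.008),ori=rpress(th,-1),speed=.08)
off=.004; L=[]
while off>-.012:
    robot.servo_line(pt(a,.165,th,off),speed=.03); f=robot.read_force(); fn=f@(-np.sin(th)*BX+np.cos(th)*UZ)
    if fn>1.5: L.append((round(off*1e3,1),round(fn,1)))
    if fn>12.5: break
    off-=.0012 if fn<2 else .0005
print(L,off,robot.read_t())
E
sed -i 's/pt(.010,.165,th,off)/pt(.012,.165,th,off)/; s/13.5)\*.00012/15)*.00016/' draw.py
python3 reseat.py .095
```

```text
[(-0.8, np.float64(4.6)), (-1.3, np.float64(6.5)), (-1.8, np.float64(9.4)), (-2.3, np.float64(11.4)), (-2.8, np.float64(13.4))] -0.002799999999999999 12.775
```

```bash
python3 draw.py .095 -.0033 .28; python3 look.py 3
```

```text
[(0.12, -3.3, np.float64(11.0), np.float64(3.5), np.float64(-1.3)), (0.14, np.float64(-3.9), np.float64(11.4), np.float64(4.3), np.float64(-2.2)), (0.15, np.float64(-4.5), np.float64(12.6), np.float64(5.3), np.float64(-1.8)), (0.17, np.float64(-4.9), np.float64(13.6), np.float64(5.5), np.float64(-2.5)), (0.19, np.float64(-5.1), np.float64(14.9), np.float64(5.3), np.float64(-0.6)), (0.21, np.float64(-5.1), np.float64(14.6), np.float64(5.7), np.float64(-0.3)), (0.23, np.float64(-5.2), np.float64(15.7), np.float64(4.7), np.float64(-0.1)), (0.25, np.float64(-5.1), np.float64(14.8), np.float64(5.0), np.float64(0.2)), (0.27, np.float64(-5.1), np.float64(14.3), np.float64(5.4), np.float64(1.5)), (0.29, np.float64(-5.2), np.float64(14.1), np.float64(5.4), np.float64(2.3))]
th,off 0.295 -0.005377188630324919 [0.56917406 0.0712766  0.23108784] [ 32.81104067   0.52917513 -31.69829246  13.73963526 -43.84860393
 -42.75969782] 15.3583
0.03 96 0.1757 | 0.05 103 0.1803 | 0.07 118 0.183 | 0.09 34 0.1497 | 
0.07 53 0.1851 |
```

```bash
sed -i 's/-15)\*.00016/-16.3)*.00018/; s/pt(.012,.165,th,off)/pt(.014,.165,th,off)/' draw.py; grep -n 16.3 draw.py; grep -n "fn>24" draw.py; python3 reseat.py .215 .014
```

```text
10:    off+=np.clip((fn-16.3)*.00018,-.0008,.0012)
13:    if fn>24 or fn<1.5: print('stop');break
[(-0.8, np.float64(4.0)), (-1.3, np.float64(8.6)), (-1.8, np.float64(10.6)), (-2.3, np.float64(13.1))] -0.002299999999999999 18.1833
```

```bash
sed -i 's/(fn-15)\*.00016/(fn-16.3)*.00018/' draw.py; python3 draw.py .215 -.0040 .35; python3 look.py 4
```

```text
[(0.23, -4.0, np.float64(11.6), np.float64(6.0), np.float64(-4.1)), (0.26, np.float64(-4.8), np.float64(13.4), np.float64(7.3), np.float64(-3.6)), (0.28, np.float64(-5.3), np.float64(16.0), np.float64(6.8), np.float64(-2.0)), (0.3, np.float64(-5.4), np.float64(16.6), np.float64(5.7), np.float64(-1.2)), (0.32, np.float64(-5.3), np.float64(16.7), np.float64(4.5), np.float64(0.4)), (0.34, np.float64(-5.2), np.float64(14.5), np.float64(5.2), np.float64(3.0)), (0.36, np.float64(-5.6), np.float64(16.1), np.float64(5.6), np.float64(3.0))]
th,off 0.3550000000000001 -0.005613130775966212 [0.56196235 0.07192387 0.22946947] [ 34.43855547  -1.98737741 -37.37454196  19.03458802 -38.74933183
 -48.84658213] 20.0
0.01 70 0.1757 | 0.03 97 0.1807 | 0.05 104 0.1873 | 0.07 115 0.1657 | 
0.05 55 0.1878 | 0.07 19 0.1894 |
```

```bash
sed -i 's/pt(.014,/pt(.016,/' draw.py; python3 reseat.py .285 .016;  python3 draw.py .285 -.0043 .46; python3 look.py 5
```

```text
[(-0.8, np.float64(3.5)), (-1.3, np.float64(7.5)), (-1.8, np.float64(10.4)), (-2.3, np.float64(12.6))] -0.002299999999999999 22.825
[(0.3, -4.3, np.float64(12.7), np.float64(5.8), np.float64(-5.8)), (0.33, np.float64(-4.9), np.float64(13.3), np.float64(6.1), np.float64(-3.6)), (0.35, np.float64(-5.5), np.float64(15.0), np.float64(6.4), np.float64(-3.1)), (0.37, np.float64(-5.7), np.float64(17.6), np.float64(6.3), np.float64(0.0)), (0.39, np.float64(-5.5), np.float64(17.3), np.float64(4.3), np.float64(1.8)), (0.41, np.float64(-5.3), np.float64(15.2), np.float64(3.8), np.float64(3.3)), (0.43, np.float64(-5.5), np.float64(15.6), np.float64(3.7), np.float64(4.6)), (0.45, np.float64(-5.6), np.float64(16.6), np.float64(3.5), np.float64(4.2)), (0.47, np.float64(-5.6), np.float64(17.1), np.float64(2.7), np.float64(6.1))]
th,off 0.46500000000000014 -0.005422874870359229 [0.54625916 0.07280712 0.2242372 ] [ 35.96488976  -6.37737031 -49.06622073  33.75100389 -29.18211329
 -64.23616271] 25.1667
-0.03 23 0.1671 | -0.01 90 0.1723 | 0.01 95 0.1803 | 0.03 99 0.1888 | 0.05 128 0.1802 | 0.07 51 0.1462 | 
0.01 26 0.1837 | 0.03 77 0.1894 | 0.05 42 0.1931 | 0.07 12 0.1496 |
```

```bash
sed -i 's/ori=rpress(th,-1)/ori=rpress(min(th,.45),-1)/' draw.py; python3 reseat.py .375 .016;  python3 draw.py .375 -.0043 .52; python3 look.py 6
```

```text
[(-2.0, np.float64(6.7)), (-2.5, np.float64(10.7)), (-3.0, np.float64(14.3))] -0.002999999999999999 28.05
[(0.4, -4.3, np.float64(12.8), np.float64(4.6), np.float64(-4.7)), (0.42, np.float64(-4.9), np.float64(13.7), np.float64(6.4), np.float64(-2.0)), (0.44, np.float64(-5.4), np.float64(15.3), np.float64(5.6), np.float64(-1.1)), (0.46, np.float64(-5.6), np.float64(17.1), np.float64(4.2), np.float64(0.7)), (0.48, np.float64(-5.4), np.float64(16.1), np.float64(2.6), np.float64(1.4)), (0.5, np.float64(-5.5), np.float64(15.0), np.float64(2.4), np.float64(2.0)), (0.52, np.float64(-5.7), np.float64(16.6), np.float64(2.6), np.float64(1.6)), (0.54, np.float64(-5.7), np.float64(17.2), np.float64(3.6), np.float64(2.2))]
th,off 0.5350000000000001 -0.0055055644604987295 [0.53573827 0.07236098 0.21943685] [ 36.89821601  -6.83944733 -49.33164751  32.33959444 -30.20407379
 -63.82378626] 30.1167
-0.03 62 0.1689 | -0.01 95 0.1777 | 0.01 93 0.1873 | 0.03 119 0.1922 | 0.05 111 0.1605 | 0.07 15 0.1335 | 
0.01 70 0.1887 | 0.03 59 0.1946 | 0.05 31 0.1643 | 0.07 6 0.1399 |
```

View pics/x6.png

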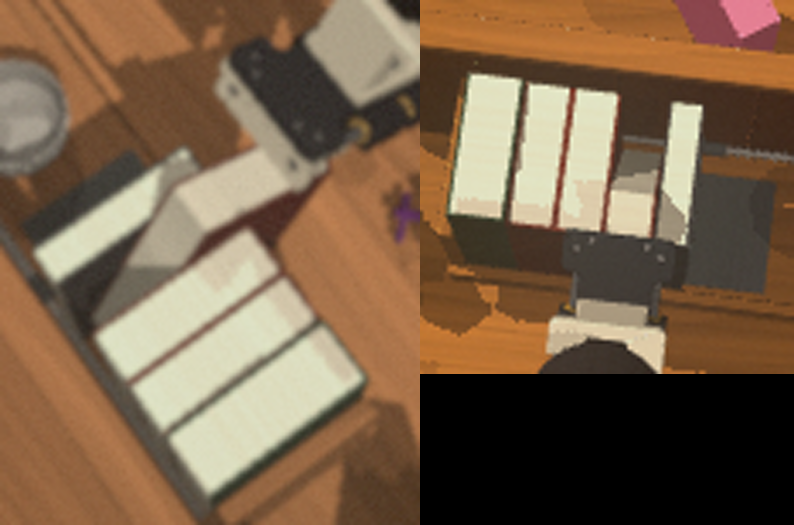

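```bash
cat >> h.py <<'E'
TH=.44
def Rsh(th): return np.c_[np.cos(th)*BX+np.sin(th)*UZ, BY, -np.sin(th)*BX+np.cos(th)*UZ]
SY=np.radians(-104.8); SX=np.array([np.cos(SY),np.sin(SY),0]); SYv=np.array([-np.sin(SY),np.cos(SY),0])
sx=np.cos(.3)*SX-np.sin(.3)*UZ; sz=np.sin(.3)*SX+np.cos(.3)*UZ
SO=np.array([.435,-.2878,.024]); Rpl=np.c_[SYv,-sx,sz]
def G(a,h,al):  # grasp point a,h ; tool rot alpha in book frame
    z=np.array([np.sin(al),0,-np.cos(al)]); y=np.array([0,-1.,0]); p=np.array([a-.0575,0,h])+.019*z
    return p,np.c_[np.cross(y,z),y,z]
def tool(o,R,g): return o+R@g[0], R@g[1]
def osh(th): return PIV+.0575*(np.cos(th)*BX+np.sin(th)*UZ)
def oplace(dx=0,dz=0): return SO+sx*(-.019+dx)+sz*dz
E
python3 - <<'E'
from h import *
for n,k in(('side','s6'),('top','t6')):
    q=cloud(n,np.load(f'pics/{k}.npy')).reshape(-1,3)-PIV; c=q@Rsh(.445); 
    for a0,a1 in((.045,.075),(.075,.11)):
        m=(c[:,0]>a0)&(c[:,0]<a1)&(abs(c[:,2]-.165)<.006)&(abs(c[:,1])<.03); 
        if m.sum()>20: print(n,a0,m.sum(),np.percentile(c[m,1],[2,98]).round(4),np.median(c[m,2]).round(4))
for al in(-.4,-.25,-.1,0,.1):
    g=G(.032,.136,al); R=Rsh(TH);o=osh(TH)
    for nm,(O,RR) in dict(pre=(o+R[:,2]*.06,R),gr=(o,R),lift=(o+R[:,2]*.12,R),fwd=(o+R[:,2]*.12+.05*UZ-BX*.08,R),lift0=(o+UZ*.12-BX*.12,Rsh(0)),above=(oplace(-.0,.12),Rpl),pl=(oplace(),Rpl)).items():
        j=robot.ik(*tool(O,RR,g)); print(al,nm,None if j is None else np.round(j).astype(int).tolist())
E
```

```text
side 0.045 192 [-0.0175  0.0198] 0.1642
side 0.075 246 [-0.0182  0.0194] 0.1648
top 0.075 160 [-0.0177  0.0182] 0.1652
-0.4 pre [28, 7, -16, 1, -65, 60]
-0.4 gr [27, 12, -18, 1, -59, 61]
-0.4 lift [30, 3, -14, 1, -72, 58]
-0.4 fwd [36, -7, -16, 1, -79, 52]
-0.4 lift0 [23, 16, 8, -9, -103, 65]
-0.4 above [-27, 22, 6, -11, -100, 106]
-0.4 pl [-24, 26, -4, -12, -86, 106]
-0.25 pre [32, 2, -25, 7, -54, 53]
-0.25 gr [30, 7, -27, 8, -47, 54]
-0.25 lift [34, -3, -22, 7, -62, 52]
-0.25 fwd [41, -13, -24, 8, -70, 45]
-0.25 lift0 [25, 11, 2, -6, -94, 64]
-0.25 above [-28, 18, 2, -13, -93, 107]
-0.25 pl [-25, 21, -8, -14, -79, 108]
-0.1 pre [35, -3, -35, 17, -43, 43]
-0.1 gr [32, 3, -38, 19, -34, 42]
-0.1 lift [37, -8, -32, 15, -52, 43]
-0.1 fwd [47, -18, -33, 16, -63, 36]
-0.1 lift0 [28, 6, -5, -3, -85, 61]
-0.1 above [-30, 13, -2, -15, -85, 109]
-0.1 pl [-27, 17, -12, -16, -71, 110]
0 pre [36, -6, -43, 27, -35, 33]
0 gr [32, 0, -47, 34, -25, 28]
0 lift [39, -11, -39, 23, -45, 35]
0 fwd [51, -22, -39, 23, -59, 28]
0 lift0 [30, 2, -9, 0, -79, 59]
0 above [-31, 11, -4, -17, -80, 110]
0 pl [-28, 14, -15, -18, -66, 111]
0.1 pre [34, -8, -51, 42, -27, 20]
0.1 gr [22, -2, -58, 66, -13, 4]
0.1 lift [40, -14, -46, 33, -38, 25]
0.1 fwd [54, -25, -46, 31, -55, 19]
0.1 lift0 [32, -2, -15, 3, -72, 56]
0.1 above [-33, 8, -7, -19, -75, 112]
0.1 pl [-29, 12, -18, -21, -61, 114]
```

```bash
python3 - <<'E'
from h import *
g=G(.032,.136,-.1); R=Rsh(TH);o=osh(TH)+.0008*BY
p=robot.read_position(); robot.servo_line(p+R[:,2]*.07,speed=.15)
robot.move_gripper(.72)
robot.goto(*tool(o+R[:,2]*.065,R,g)); print(robot.read_force(),robot.read_t())
robot.servo_line(tool(o,R,g)[0],speed=.08); print(robot.read_position()-tool(o,R,g)[0],robot.read_force(),robot.read_t())
E
python3 look.py 7
```

```text
[ 0.6490164  -0.10039461 -0.2459558 ] 33.5667
[0.00015422 0.00010272 0.00041633] [-0.19775229  0.04882685  0.70907283] 34.5333
-0.05 34 0.2433 | -0.03 78 0.2319 | -0.01 95 0.1773 | 0.01 96 0.1876 | 0.03 115 0.1932 | 0.05 113 0.1613 | 0.07 16 0.1351 | 
-0.01 45 0.1802 | 0.01 80 0.1876 | 0.03 61 0.195 | 0.05 30 0.1661 | 0.07 8 0.1382 |
```

View pics/x7.png

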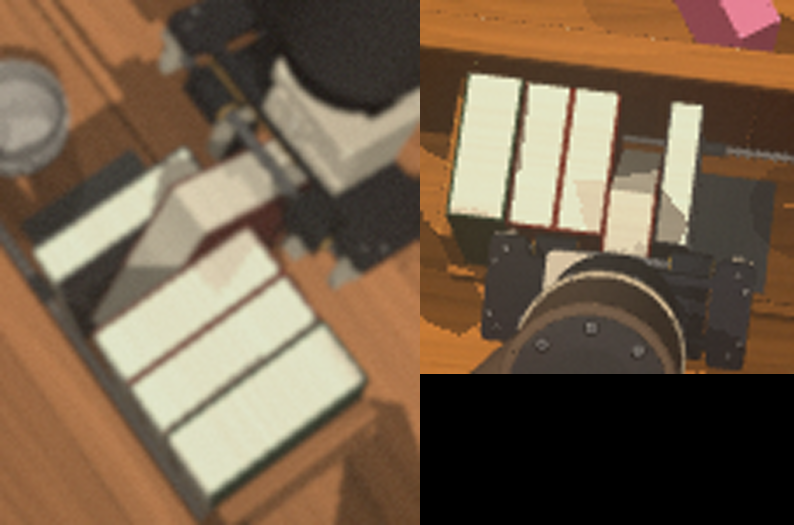

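```bash
python3 - <<'E'
from h import *
g=G(.032,.136,-.1); R=Rsh(TH);o=osh(TH)+.0008*BY
robot.move_gripper(0.0); print(robot.read_grip_width()*88,robot.read_force().round(1),robot.read_t())
for d in(.01,.03,.07,.12):
    robot.servo_line(tool(o+R[:,2]*d,R,g)[0],speed=.06); print(d,robot.read_grip_width()*88,robot.read_force().round(1))
robot.servo_line(tool(o+R[:,2]*.13+.03*UZ-BX*.05,R,g)[0],speed=.12)
print(robot.read_force().round(1),robot.read_ft_torque().round(2),robot.read_t())
E
python3 look.py 8
```

```text
38.089555661448 [-1.2 -1.4  1.4] 35.175
0.01 37.89587077549314 [-4.3  1.8  2. ]
0.03 38.345222255785636 [-9.1  3.9 -0. ]
0.07 37.96532974550377 [-8.9  3.9  0.8]
0.12 38.22980740535787 [-5.1  0.2  1.1]
[ 0.4 -0.3 -4.5] [-0.01  1.63 -0.02] 38.4833
-0.03 48 0.2436 | -0.01 154 0.2185 | 0.01 77 0.1594 | 0.03 80 0.1596 | 0.05 83 0.1594 | 0.07 81 0.159 | 0.09 86 0.1594 | 0.11 63 0.1584 | 
-0.03 8 0.2476 | -0.01 41 0.2243 | 0.01 26 0.1621 | 0.03 51 0.1599 | 0.05 52 0.1605 | 0.07 49 0.1604 | 0.09 50 0.1603 | 0.11 38 0.16 |
```

View pics/x8.png

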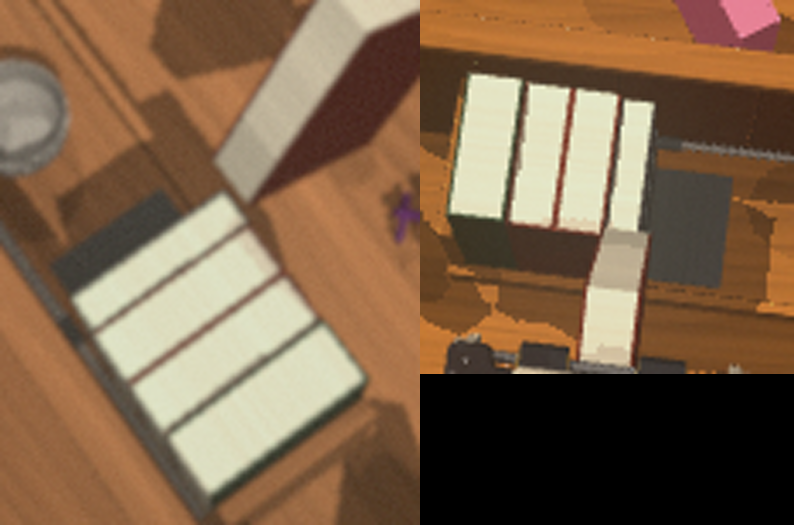

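```bash
cat > slip.py <<'E'
from h import *
import sys
k=sys.argv[1]
g=G(.032,.136,-.1); Rt=np.array(robot.read_tcp_rot()); pt_=robot.read_position(); Rb=Rt@g[1].T; ob=pt_-Rb@g[0]
print('tool book tilt',Rb[:,2].round(3))
for n in('side','top'):
    c=(cloud(n,np.load(f'pics/{n[0]}{k}.npy')).reshape(-1,3)-ob)@Rb
    t=c[(c[:,0]>-.01)&(c[:,0]<.055)&(abs(c[:,1])<.014)&(abs(c[:,2]-.165)<.025)]
    if len(t)>20: s=np.polyfit(t[:,0],t[:,2],1); print(n,len(t),'top slope',s[0].round(4),'z at x=0',s[1].round(4))
    t=c[(c[:,2]>.02)&(c[:,2]<.15)&(abs(c[:,1])<.014)&(abs(c[:,0]-.0575)<.02)]
    if len(t)>20: s=np.polyfit(t[:,2],t[:,0],1); print(n,len(t),'fore slope',s[0].round(4),'x at z=.08',np.polyval(s,.08).round(4))
    t=c[(abs(c[:,2]-.165)<.02)&(abs(c[:,0]-.02)<.03)&(abs(c[:,1])<.04)]
    if len(t)>20: print('y',np.percentile(t[:,1],[2,98]).round(4))
E
python3 slip.py 8
```

```text
tool book tilt [-0.425  0.01   0.905]
side 430 top slope -0.0954 z at x=0 0.1663
side 622 fore slope -0.0326 x at z=.08 0.0574
y [-0.0183  0.0194]
top 273 top slope 0.0382 z at x=0 0.164
top 164 fore slope -0.0361 x at z=.08 0.0593
y [-0.0188  0.0179]
```

```bash
sed -i 's/-.1); Rt/-.133); Rt/' slip.py
python3 - <<'E'
from h import *
g=G(.032,.136,-.133)
robot.goto(*tool(oplace(-.003,.12),Rpl,g)); print(robot.read_force().round(1),robot.read_grip_width()*88,robot.read_t())
robot.servo_line(tool(oplace(-.003,.05),Rpl,g)[0],speed=.12); robot.dwell(.2); print(robot.read_force().round(1),robot.read_t())
snap('side','s9');snap('top','t9')
crop('s9','x1',150,50,300,150,2.6);crop('t9','x2',310,200,430,310,3.4)
a=cv2.imread('pics/x1.png');b=cv2.imread('pics/x2.png')
o=np.zeros((max(a.shape[0],b.shape[0]),a.shape[1]+b.shape[1],3),np.uint8);o[:a.shape[0],:a.shape[1]]=a;o[:b.shape[0],a.shape[1]:]=b
cv2.imwrite('pics/x9.png',o)
E
python3 slip.py 9
```

```text
[ 0.2  0.4 -2.9] 38.26735497492774 40.1333
[-0.7 -0.3 -3.3] 41.0667
tool book tilt [-0.076 -0.285  0.955]
side 115 top slope -0.0083 z at x=0 0.1644
side 56 fore slope -0.0046 x at z=.08 0.0555
y [-0.0191  0.0211]
```

View pics/x9.png

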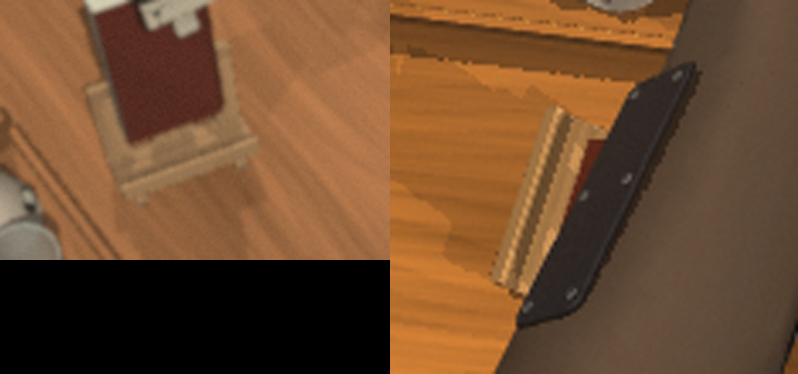

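```bash
python3 - <<'E'
from h import *
g=G(.032,.136,-.133)
robot.servo_line(tool(oplace(-.003,.008),Rpl,g)[0],speed=.08); f0=robot.read_force()
print('f0',(f0@Rpl).round(1))
dz=.008
while dz>-.006:
    dz-=.001; robot.servo_line(tool(oplace(-.003,dz),Rpl,g)[0],speed=.03); f=(robot.read_force()-f0)@Rpl
    if abs(f).max()>1.5: print(round(dz,4),f.round(1))
    if f[2]>6: break
print('contact',dz,robot.read_t())
dx=-.003
while dx<.006:
    dx+=.001; robot.servo_line(tool(oplace(dx,dz),Rpl,g)[0],speed=.03); f=(robot.read_force()-f0)@Rpl
    print(round(dx,4),f.round(1))
    if f[1]>6: break   # y_b=-seat x ; push back gives +y_b reaction
robot.dwell(.4); print('end',dx,((robot.read_force()-f0)@Rpl).round(1),robot.read_t())
snap('side','s10');snap('top','t10')
crop('s10','x1',150,50,300,150,2.6);crop('t10','x2',310,200,430,310,3.4)
a=cv2.imread('pics/x1.png');b=cv2.imread('pics/x2.png')
o=np.zeros((max(a.shape[0],b.shape[0]),a.shape[1]+b.shape[1],3),np.uint8);o[:a.shape[0],:a.shape[1]]=a;o[:b.shape[0],a.shape[1]:]=b
cv2.imwrite('pics/x10.png',o)
E
python3 slip.py 10
```

```text
f0 [-0.1 -0.9 -3.3]
0.001 [0.7 0.4 4.9]
0.0 [-0.6  1.8 12. ]
contact 0.0 43.8417
-0.002 [-1.5  5.8 14.6]
-0.001 [-1.7  7.  13.4]
end -0.001 [ 0.1  8.2 13.9] 44.7417
tool book tilt [-0.077 -0.286  0.955]
side 109 top slope 0.0097 z at x=0 0.1629
side 50 fore slope 0.0019 x at z=.08 0.0553
y [-0.0202  0.0211]
```

View pics/x10.png

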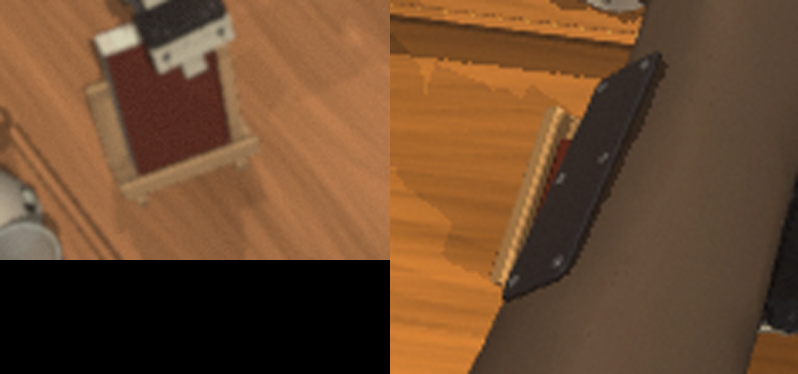

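Run:
```python
from h import *
P=lambda x,y,z: SO+sx*x+SYv*y+sz*z
pts=[P(-.038,.0575,.165),P(0,.0575,.165),P(-.038,.0575,.03),P(-.038,-.048,.03),P(-.06,.08,.014),P(-.06,-.08,.014)]
print(((proj('side',pts)-[150,50])*2.6).round(0).tolist())
crop('s10','z',180,50,260,130,7)
```

```text
[[102.0, 56.0], [91.0, 34.0], [130.0, 157.0], [221.0, 125.0], [120.0, 188.0], [257.0, 138.0]]
```

View pics/z.png

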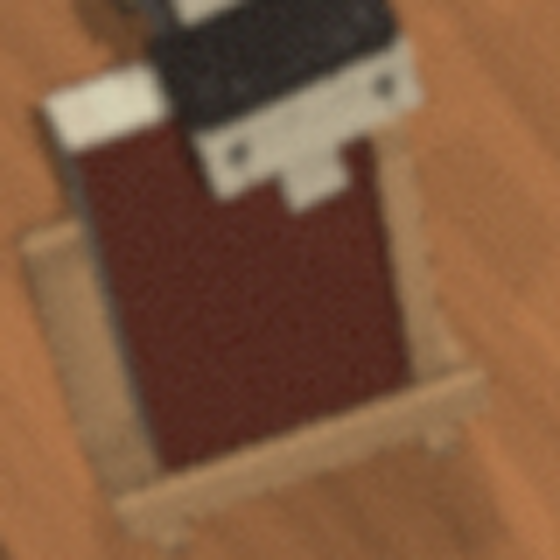

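Run:
```python
from h import *
g=G(.032,.136,-.133); S=SYv*.003
T=lambda dx,dz,s=S: tool(oplace(dx,dz)+s,Rpl,g)[0]
robot.servo_line(T(-.003,.006,0*S),speed=.04); robot.servo_line(T(-.003,.006),speed=.04); f0=robot.read_force()
robot.servo_line(T(-.003,.0005),speed=.03); robot.servo_line(T(-.001,.0005),speed=.03); robot.dwell(.5)
print(((robot.read_force()-f0)@Rpl).round(1),robot.read_t())
robot.move_gripper(.62); robot.dwell(.5); print(robot.read_force().round(1),robot.read_grip_width())
p=robot.read_position(); z=np.array(robot.read_tcp_rot())[:,2]
robot.servo_line(p-z*.13,speed=.1); print(robot.read_force().round(1),robot.read_t())
robot.goto([.30,.15,.40],rgrasp(0,-1)); robot.dwell(.3);print(robot.read_t())
snap('side','s11');snap('top','t11')
for n in('side','top'):
    c=(cloud(n,np.load(f'pics/{n[0]}11.npy')).reshape(-1,3)-oplace())@Rpl
    t=c[(c[:,2]>.04)&(c[:,2]<.15)&(abs(c[:,0])<.03)&(abs(c[:,1]-.019)<.015)]
    if len(t)>20: A=np.c_[t[:,[0,2]],np.ones(len(t))]; print(n,'front face slopes,off',np.linalg.lstsq(A,t[:,1],rcond=None)[0].round(4),len(t))
    t=c[(abs(c[:,2]-.165)<.006)&(abs(c[:,0])<.08)&(abs(c[:,1])<.025)]; print(n,'top x,y,z',np.percentile(t[:,0],[1,99]).round(4),np.percentile(t[:,1],[1,99]).round(4),np.median(t[:,2]).round(4),len(t))
crop('s11','x1',20,40,300,310,1.5);crop('t11','x2',190,110,430,310,1.6)
a=cv2.imread('pics/x1.png');b=cv2.imread('pics/x2.png')
o=np.zeros((max(a.shape[0],b.shape[0]),a.shape[1]+b.shape[1],3),np.uint8);o[:a.shape[0],:a.shape[1]]=a;o[:b.shape[0],a.shape[1]:]=b
cv2.imwrite('pics/x11.png',o);print(o.shape)
```

```text
[-0.1  3.7  9.6] 46.4833
[ 0.4  0.  -0.4] 0.6202813079165894
[ 0.2  0.3 -0.6] 48.9833
51.1833
side front face slopes,off [ 0.0055 -0.0116  0.0202] 722
side top x,y,z [-0.0523  0.0587] [-0.0199  0.0205] 0.1651 487
top front face slopes,off [ 0.0031 -0.0141  0.021 ] 448
top top x,y,z [-0.051   0.0595] [-0.0189  0.0214] 0.1649 601
(405, 804, 3)
```

View pics/x11.png

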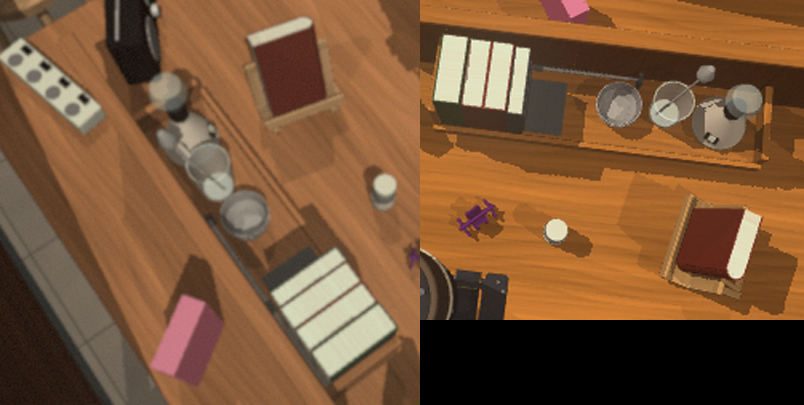

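```bash
python3 -c "
from h import *
print(robot.read_force().round(1),robot.read_t());robot.job_done()"
```

```text
[ 0.5 -0.1 -0.1] 51.2833
the job is handed in; nothing more can be done
```

The round-backed book is on the stand, and I handed the job in at 51.3 s of the 72 s allowed. It was the fourth from the left in the row.

- **Drawing out:** I pressed on the book's top near the spine, with readings between about 8 and 17.6 N, and drew it forward to about 0.44 rad. The fingertip slid forward on the cover several times, so I re-seated it four times.
- **Lifting and placing:** I gripped the covers by the spine and lifted the book out. I set it on the ledge and pressed it lightly against the back. A picture showed it about 3 mm off centre, so I shifted it by that much, held it, then let go and withdrew.

**Last checks, after release:**
- The book's foot is on the ledge and it lies against the back, tilted about 0.01 rad from the nominal lean.
- It is centred along the ledge to about 2 mm, and the two cameras agree.
- The other four books stand upright with the gap closed.
- The other things in the final picture look undisturbed. The tumbler and the yellow and turquoise look-alikes were outside it, so I did not re-check them.
- The tool was touching nothing.

No check failed. While I held the book, single-camera readings of how well it was centred differed by 2–3 mm, which is about the calibration error.

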